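# Start a timed mix on the lab bench

### The arm

A 7-joint arm with a two-finger parallel gripper is mounted at the origin on the work surface. World frame = base frame: x ahead of the robot, y to its left, z up, the work surface at z = 0. Lengths are in m, angles in rad, forces in N, time in s.
With the tool pointing down it reaches from about 0.425 to 0.925 m from the base axis. Payload 6.8 kg.
Tool frame: the origin (TCP) lies between the finger pads; the fingertips stand r.tcp_to_tips ahead of it and the grasp point (between the pads) lies 3 mm ahead of it (r.tcp_to_tips is the distance from the TCP to the fingertips, in m); z points along the fingers, y is the line along which they close (so a half turn about z gives the same grasp; the last joint's range is limited). The gripper opens to 85 mm and grips with 20 to 120 N. Pads are 22 mm wide; open, the fingers measure 114 mm over their backs; the gripper's body (76 mm by 85 mm) begins 54 mm behind the grasp point. The pads swing forward as they close: fully open they stand 13 mm farther back than shut.
Start: joints at [1.134, 0.477, 0.022, 1.555, -0.011, 1.109, -0.083], TCP at [0.218, -0.639, 0.253] pointing down, gripper open.
Joint ranges: [-2.96, 2.96], [-0.34, 2.1], [-1.41, 1.46], [0.24, 2.44], [-1.37, 4.51], [0.17, 1.92], [-2.96, 2.96]. Speed limits (rad/s): [2.39, 2.39, 3.14, 3.14, 3.14, 3.14, 3.14].

### API

Orientations are given as a rotation vector (axis times angle).
In Python, from bench import r gives the robot as it stands. The module is installed in compiled form; this text tells all that it offers.
- The arm moves only by the tool step_arm, never from a script. Its argument "moves" is a list of rows, each an object of numbers: "rx", "ry", "rz": the turn, a rotation vector about the tool's x, y, z in degrees; "dx", "dy", "dz": the shift along the tool's x, y, z in mm; "gripper": the opening, from -1 (shut) to 1 (fully open). In form: [{"rx": .., "ry": .., "rz": .., "dx": .., "dy": .., "dz": .., "gripper": ..}, ...]. A call has 1 to 20 rows; each row shifts and turns the commanded pose from where the row before left it, along the tool's axes as they then stand; what a row does not reach is not made up. A row lasts 1/8 s, in which the tool goes at most 62.5 mm and 10.7 degrees, less where a joint would pass 70% of its speed; a pose out of reach is approached as far as the arm can. A call is refused whole if a number of a shift passes 62.5 or a number of a turn 10.7, either way. A call with a gripper value outside its range is refused whole. The fingers move at their own pace and stop on an object; "grip_force" is the grip in N (left out, the last holds). Time passes only in rows, so rows that do not move let the fingers close. It gives the time, the measured TCP pose, the force, the opening and the grip force at its end, in the units of the state.
- r.get_obs(): the state, without advancing time (a new reading comes with each control period).
- r.grab_frame(name): name is "side" or "top"; returns the picture (384x512x3 uint8, blue, green, red); there is no depth.
- r.camera_info(name): a dict with "mtx" (3x3 intrinsics, pixels), "D" ([k1, k2, p1, p2, k3] as OpenCV has them; the pictures are not rectified), "rvec" (rotation vector, rad) and "tvec" (3), from world to camera coordinates, as OpenCV has them. Camera axes: x right, y down, z forward; pixel columns grow to the right and rows downward; lengths in m; the calibration is good to about 2 mm. A picture is of the moment at which its call begins. camera_info takes no time and is no camera call.
- r.hand_in(): hands the job in; it is judged then, once.
The state is a dict: "clock": time; "joints": joint angles; "qvel": joint speeds; "tau": joint torques, N m; "tcp_pos": TCP position; "orientation": TCP orientation; "contact_force": force on the tool from outside, world axes, zero at the start; "moment": the same for the moment, N m; "grip_width": finger opening in m; "gripper_force": force on a finger pad.
Only numpy, scipy, OpenCV 4.12 (cv2) and the standard library are available. Lean on these libraries where they do the work, as an engineer would, in place of code of your own. Each camera call takes 0.05 s, during which the arm holds its last target. There are 200 camera calls.

### The job

Start a timed mix: on the bench timer press the round clear key, let it come back up, then press the long bar-shaped start key and let that come back up too. Then press the flat hub in the middle of the vortex mixer's head well past half of its travel and finish the program while still holding it down, as the mixer runs only while held. Use only light fingertip pressure, do not press the timer's square stop key, do not lift, tip or shove the timer, and leave the other things on the bench where they are.

Things in the scene. Friction and masses are not known exactly. Their poses are not given: they have to be found in the camera images.
- timer: bench timer, a loose flat white box lying on the bench, 110 mm (x) by 160 mm (y) by 30 mm high, 0.25 to 0.5 kg; a dark display on the +x half and three equal-coloured grey keys in a row along y on the -x half: round clear key at y +55 mm, square stop key at y +12 mm, long bar start key at y -42 mm, all at x -28 mm. Pushes over 20 N would harm it. Origin: centre of the underside, z up
- clear_key_top (a point): round clear key of the timer, 22 mm across. Stands 10 mm above the housing, sprung: starts to sink at 1.2 N, fully down (6 mm) at 4 N, springs back when let go. The point is the centre of its top face, 40 mm above the bench
- start_key_top (a point): bar-shaped start key of the timer, 18 mm (timer x) by 46 mm (timer y). Stands 10 mm above the housing, sprung: starts to sink at 1.2 N, fully down (6 mm) at 4 N, springs back when let go. The point is the centre of its top face, 40 mm above the bench
- stop_key_top (a point): square stop key of the timer between the other two, 20 mm by 20 mm, not to be pressed. Stands 10 mm above the housing, sprung: starts to sink at 1.2 N, fully down (6 mm) at 4 N, springs back when let go. The point is the centre of its top face, 40 mm above the bench
- clear_key (a joint): clear key's travel in m: 0 up, 0.006 fully down; it counts as pressed past 0.0035
- start_key (a joint): start key's travel in m: 0 up, 0.006 fully down; it counts as pressed past 0.0035
- stop_key (a joint): stop key's travel in m: 0 up, 0.006 fully down; leave it up
- mixer: vortex mixer fixed on the bench: round white body 156 mm across and 95 mm high with a low panel (120 mm wide, 45 mm high, a dial on it up to 62 mm high) reaching 128 mm from the axis to its -x side; on top a round black sprung head 96 mm across with a ring of eight small tube lids (up to 126 mm above the bench) round a raised flat grey hub. Pushes over 20 N would harm it. Origin: on the axis of the round body, underside
- hub_top (a point): centre of the flat top of the mixer head's grey hub, 36 mm across, 138 mm above the bench when up, 12 mm above the tube lids; moves with the head
- mixer_head (a joint): how far the mixer's head with its hub is pressed down, in m: 0 up, 0.008 fully down; starts to sink at 1.5 N, 0.004 (half way; held counts from here) at 3.75 N, fully down at 6 N, springs back when let go
- jar: bystander: closed jar 44 mm across, 58 mm high; origin at its underside
- dish: bystander: flat clear dish 92 mm across, 15 mm high; origin at its underside
- marker: bystander: marker pen lying along its x, 135 mm long, 15 mm high; origin at its underside, 17 mm from mid-length
- pipette: bystander: hand pipette lying along its x from -77 to +185 mm, 24 mm high; origin at its underside, mid-handle
- tip_box: bystander: blue pipette tip box 85 by 125 mm, 51 mm high; origin at its underside
- beaker: bystander: open clear beaker 90 mm across, 110 mm high; origin at its underside
Things that resemble listed ones, but are neither listed nor needed, are in the scene too. What is shaped like the mixer but blue is not meant.

How it is judged:
By the outcome, as a careful person would: the job done as asked, in the order asked, and still so for the second after the job is handed in, while the arm keeps its last pose, push and grip.
It also fails if it takes over 61 s, if anything falls off the work surface, if the arm or the gripper's body presses on something with over 40 N, if the wrist force passes 120 N, or if a joint passes its speed limit or range.

## Working session

There is one attempt and no reset: what is moved stays moved. The work goes in short steps, Python scripts to look and compute and a tool call to move; the robot and the scene stay as the last step left them, time stands still between calls to the robot, and variables do not carry over. Pictures are saved under pics/ and viewed, at most 10 in all, crops included, and the job is handed in when it is done.

Besides the shell and the picture viewer there is one more tool, called after ">>>" by a JSON object that holds its "fn" and its "kwargs". step_arm: Moves the arm, as the interface text tells. Its arguments: {"type":"object","properties":{"moves":{"type":"array","items":{"type":"object","properties":{"rx":{"type":"number"},"ry":{"type":"number"},"rz":{"type":"number"},"dx":{"type":"number"},"dy":{"type":"number"},"dz":{"type":"number"},"gripper":{"type":"number"}}}},"grip_force":{"type":"number"}},"required":["moves"]}

```bash
mkdir -p pics; python3 - <<'E'
from bench import r
import cv2
for n in("top","side"):
    cv2.imwrite(f"pics/{n}0.png",r.grab_frame(n)); print(r.camera_info(n))
print(r.tcp_to_tips); o=r.get_obs(); print({k:o[k] for k in("clock","tcp_pos","orientation","contact_force","grip_width")})
E
```

```text
{'mtx': array([[472.98721082,   0.        , 258.01903501],
       [  0.        , 472.98721082, 189.86625532],
       [  0.        ,   0.        ,   1.        ]]), 'D': array([0.00149326, 0.        , 0.        , 0.        , 0.        ]), 'rvec': array([ 2.18363095, -2.11777743,  0.14503687]), 'tvec': array([-0.05515211,  0.51997605,  1.18230794])}
{'mtx': array([[432.12734758,   0.        , 254.79223506],
       [  0.        , 432.12734758, 192.65729386],
       [  0.        ,   0.        ,   1.        ]]), 'D': array([-0.14530652,  0.        ,  0.        ,  0.        ,  0.        ]), 'rvec': array([ 0.76963866, -2.61811635,  1.03107359]), 'tvec': array([0.41068666, 0.29382227, 0.99909165])}
0.022
{'clock': 0.1, 'tcp_pos': array([ 0.21781867, -0.63839391,  0.25242903]), 'orientation': array([-3.09770516e+00, -5.13914265e-01,  5.52543651e-04]), 'contact_force': array([-1.13754751,  1.41577715,  0.16240707]), 'grip_width': 0.08564114334901972}
```

View pics/top0.png

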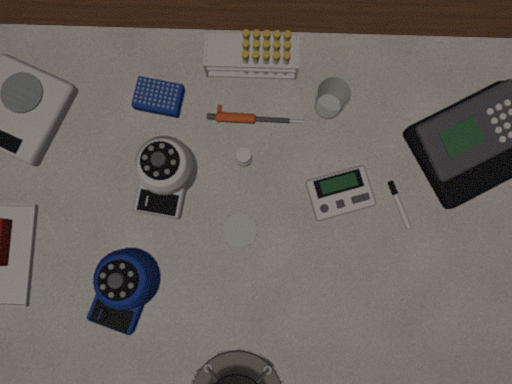

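View pics/side0.png

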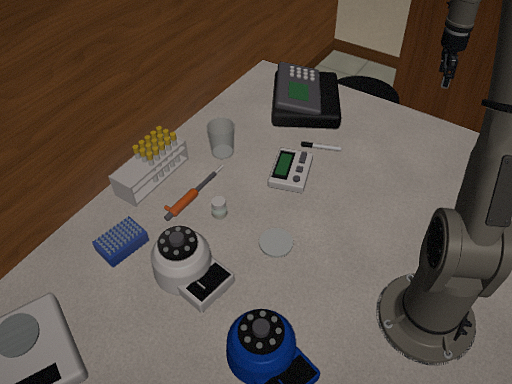

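The top view shows the timer near (340,193) with its clear key at (324,209), stop key at (340,204) and bar key at (360,198). The white mixer's hub is near (159,159). The blue decoy is near (115,280).

```bash
cat > h.py <<'E'
import cv2,numpy as np
from bench import r
def cam(n):
    c=r.camera_info(n); R=cv2.Rodrigues(c["rvec"])[0]; return c,R
def ray(n,uv):
    c,R=cam(n); p=cv2.undistortPoints(np.array([[uv]],float),c["mtx"],c["D"])[0,0]
    return -R.T@c["tvec"], R.T@np.array([*p,1])
def plane(n,uv,z):
    o,d=ray(n,uv); return o+d*(z-o[2])/d[2]
def tri(a,b):
    o1,d1=ray("top",a);o2,d2=ray("side",b)
    s=np.linalg.lstsq(np.c_[d1,-d2],o2-o1,rcond=None)[0]
    p,q=o1+s[0]*d1,o2+s[1]*d2; return (p+q)/2,np.linalg.norm(p-q)
def proj(n,P):
    c=r.camera_info(n); return cv2.projectPoints(np.array([P],float),c["rvec"],c["tvec"],c["mtx"],c["D"])[0].ravel()
E
python3 - <<'E'
from h import *
t=cv2.imread("pics/top0.png"); s=cv2.imread("pics/side0.png")
def blobs(img,x,y,w,h,lo,hi,amin=15,amax=400):
    g=cv2.cvtColor(img[y:y+h,x:x+w],cv2.COLOR_BGR2GRAY); g=cv2.resize(g,None,fx=4,fy=4,interpolation=cv2.INTER_CUBIC)
    m=cv2.inRange(g,lo,hi); n,_,st,c=cv2.connectedComponentsWithStats(m)
    return [((c[i]+.5)/4-.5+[x,y],st[i,4]/16,st[i,2:4]/4) for i in range(1,n) if amin<st[i,4]/16<amax]
print("top timer dark");[print(b) for b in blobs(t,305,165,72,56,0,115)]
print("side timer dark");[print(b) for b in blobs(s,265,145,50,48,0,110,10)]
print("top hub");[print(b) for b in blobs(t,143,145,34,30,55,130,20)]
print("side hub");[print(b) for b in blobs(s,160,227,38,32,55,130,15)]
a=cv2.resize(t[160:225,300:380],(400,325),interpolation=cv2.INTER_CUBIC);b=cv2.resize(t[130:195,125:205],(400,325),interpolation=cv2.INTER_CUBIC)
c=cv2.resize(s[143:195,258:322],(400,325),interpolation=cv2.INTER_CUBIC);d=cv2.resize(s[215:280,140:220],(400,325),interpolation=cv2.INTER_CUBIC)
q=np.vstack([np.hstack([a,b]),np.hstack([c,d])]);cv2.imwrite("pics/q.png",q[:600]*1)
E
```

```text
top timer dark
(array([359.99781796, 197.74625935]), np.float64(150.375), array([20.  , 12.25]))
(array([339.9005611, 203.3976517]), np.float64(75.1875), array([10.25, 10.  ]))
(array([323.80895795, 207.90287934]), np.float64(68.375), array([9.75, 9.25]))
side timer dark
(array([307.30507313, 145.95818099]), np.float64(34.1875), array([14.25,  3.5 ]))
(array([302.62078652, 157.07082665]), np.float64(77.875), array([ 8.75, 12.75]))
(array([307.58668904, 173.59983221]), np.float64(55.875), array([10.5 , 35.75]))
(array([299.08538251, 168.82411202]), np.float64(45.75), array([8.25, 7.5 ]))
(array([296.02417127, 178.33356354]), np.float64(45.25), array([7.5 , 7.25]))
(array([274.1124552 , 186.44444444]), np.float64(34.875), array([17.75,  9.5 ]))
top hub
(array([150.57669082, 147.59842995]), np.float64(25.875), array([5.75, 5.75]))
(array([170.64958034, 151.19214628]), np.float64(26.0625), array([5.75, 6.  ]))
(array([157.36294179, 158.55369023]), np.float64(150.3125), array([14.25, 14.  ]))
(array([144.65960452, 156.89971751]), np.float64(22.125), array([4.75, 5.5 ]))
(array([172.746287
[... 321 characters left out ...]
04718668, 236.34470267]), np.float64(166.0625), array([14.75, 19.5 ]))
(array([194.77843915, 232.73743386]), np.float64(23.625), array([ 9.75, 14.25]))
(array([187.54336735, 231.19351312]), np.float64(21.4375), array([5.75, 4.75]))
(array([191.42827869, 239.10245902]), np.float64(22.875), array([6., 5.]))
(array([161.8956044, 240.6146978]), np.float64(22.75), array([5.25, 5.5 ]))
(array([193.18916667, 251.51583333]), np.float64(18.75), array([12.25, 16.25]))
(array([186.68439948, 247.85215405]), np.float64(23.9375), array([5.5 , 5.25]))
(array([165.34215818, 248.97151475]), np.float64(23.3125), array([5.5, 5.5]))
(array([175.74245407, 251.98261155]), np.float64(23.8125), array([5.75, 5.5 ]))
```

View pics/q.png

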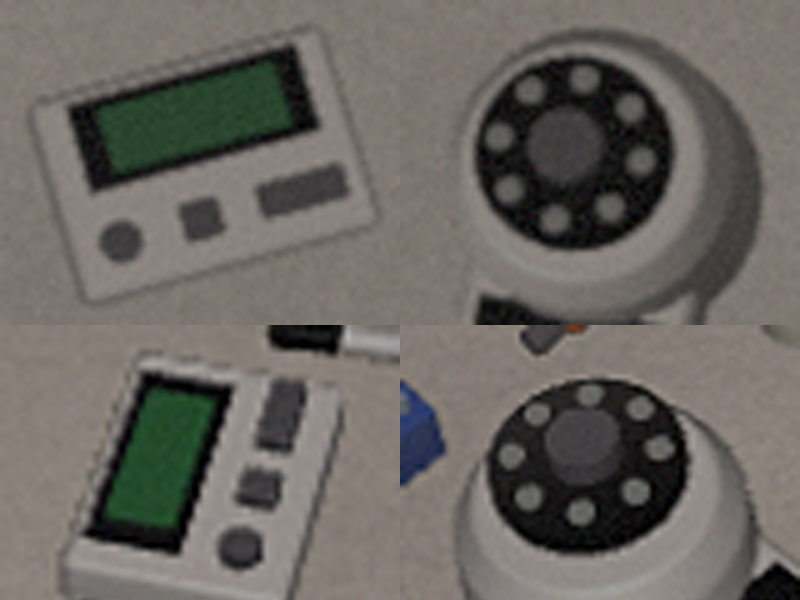

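```bash
python3 - <<'E'
from h import *
from scipy.spatial.transform import Rotation as Ro
P={}
for k,a,b,z in(("clear",(323.8,207.9),(296.0,178.3),.04),("stop",(339.9,203.4),(299.1,168.8),.04),("start",(360,197.7),(302.6,157.1),.04),("hub",(157.4,158.6),(175.9,234.5),.138)):
    P[k]=plane("top",a,z); print(k,P[k],plane("side",b,z),tri(a,b),np.hypot(*P[k][:2]))
d=P["clear"]-P["start"];print(np.linalg.norm(d),np.linalg.norm(P["clear"]-P["stop"]),"timer yaw",np.degrees(np.arctan2(-d[0],d[1])))
o=r.get_obs();print(Ro.from_rotvec(o["orientation"]).as_matrix().round(3))
for n,uv,z in(("jar",(244,155),.058),("beaker",(333,98),.1),("dish",(239,230),.015)): print(n,plane("top",uv,z))
E
```

```text
clear [ 0.47951814 -0.2083917   0.04      ] [ 0.47595974 -0.20041633  0.04      ] (array([ 0.48059001, -0.2098146 ,  0.02963349]), np.float64(3.472175462045712e-05)) 0.5228429507625207
stop [ 0.49232357 -0.24937314  0.04      ] [ 0.48790884 -0.24066906  0.04      ] (array([ 0.49339269, -0.2514307 ,  0.0285898 ]), np.float64(0.00046904661907562397)) 0.5518781146475173
start [ 0.50856947 -0.30068693  0.04      ] [ 0.50419323 -0.29228781  0.04      ] (array([ 0.50967356, -0.30313601,  0.02913545]), np.float64(0.0005788299225563916)) 0.5908092202680336
hub [0.57502141 0.20171232 0.138     ] [0.57777105 0.20061899 0.138     ] (array([0.57528815, 0.20162656, 0.14055093]), np.float64(0.0017454272470347866)) 0.6093746657857282
0.09675943716064532 0.04293549375491446 timer yaw 17.472187502670135
[[ 0.946  0.323 -0.001]
 [ 0.323 -0.946  0.001]
 [-0.    -0.002 -1.   ]]
jar [ 0.60696379 -0.00078263  0.058     ]
beaker [ 0.75029884 -0.21987682  0.1       ]
dish [0.41791752 0.0068383  0.015     ]
```

>>> {"fn": "step_arm", "kwargs": {"grip_force": 20, "moves": [{"dx":19,"dy":-16,"gripper":-1},{"dx":38,"dy":-32,"gripper":-1},{"dx":38,"dy":-32,"gripper":-1},{"dx":38,"dy":-32,"gripper":-1},{"dx":38,"dy":-32,"gripper":-1},{"dx":38,"dy":-32,"gripper":-1},{"dx":38,"dy":-32,"gripper":-1},{"dx":38,"dy":-32,"gripper":-1},{"dx":38,"dy":-32,"gripper":-1},{"dx":38,"dy":-32,"gripper":-1},{"dx":26,"dy":-19,"dz":0,"gripper":-1},{"dz":40,"gripper":-1},{"dz":40,"gripper":-1},{"dz":40,"gripper":-1},{"dz":20,"gripper":-1},{"gripper":-1},{"gripper":-1}]}}

```text
invalid input at $.moves[0]: expected keys rx, ry, rz, dx, dy, dz, gripper
```

```bash
python3 - <<'E'
from h import *
t=r.grab_frame("top");s=r.grab_frame("side")
cv2.imwrite("pics/a.png",np.hstack([cv2.resize(t[140:240,280:400],(400,333)),cv2.resize(s[60:200,230:398],(400,333))]))
o=r.get_obs();print(o["clock"],o["tcp_pos"],o["orientation"],o["contact_force"],o["grip_width"])
E
```

```text
0.2 [ 0.21788674 -0.63852883  0.25271787] [-3.09815742e+00 -5.14031135e-01  3.54160434e-04] [-0.12243378 -0.55670904  0.08104792] 0.08527284345465028
```

View pics/a.png

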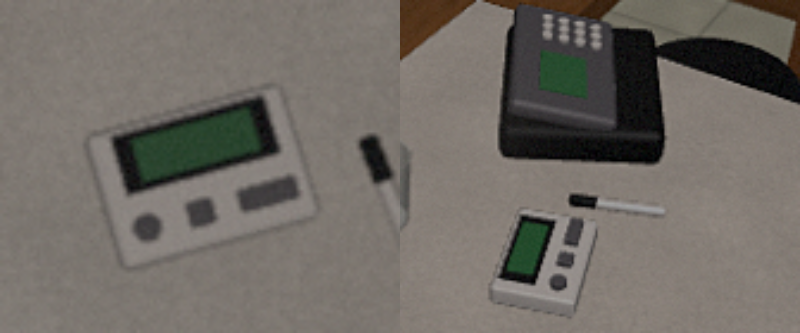

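The call was refused because every row needs all the keys. The picture shows the timer unchanged, with the arm not yet over it.

>>> {"fn": "step_arm", "kwargs": {"grip_force": 20, "moves": [{"rx":0,"ry":0,"rz":0,"dx":19,"dy":-16,"dz":0,"gripper":-1},{"rx":0,"ry":0,"rz":0,"dx":38,"dy":-32,"dz":0,"gripper":-1},{"rx":0,"ry":0,"rz":0,"dx":38,"dy":-32,"dz":0,"gripper":-1},{"rx":0,"ry":0,"rz":0,"dx":38,"dy":-32,"dz":0,"gripper":-1},{"rx":0,"ry":0,"rz":0,"dx":38,"dy":-32,"dz":0,"gripper":-1},{"rx":0,"ry":0,"rz":0,"dx":38,"dy":-32,"dz":0,"gripper":-1},{"rx":0,"ry":0,"rz":0,"dx":38,"dy":-32,"dz":0,"gripper":-1},{"rx":0,"ry":0,"rz":0,"dx":38,"dy":-32,"dz":0,"gripper":-1},{"rx":0,"ry":0,"rz":0,"dx":38,"dy":-32,"dz":0,"gripper":-1},{"rx":0,"ry":0,"rz":0,"dx":38,"dy":-32,"dz":0,"gripper":-1},{"rx":0,"ry":0,"rz":0,"dx":26,"dy":-19,"dz":0,"gripper":-1},{"rx":0,"ry":0,"rz":0,"dx":0,"dy":0,"dz":40,"gripper":-1},{"rx":0,"ry":0,"rz":0,"dx":0,"dy":0,"dz":40,"gripper":-1},{"rx":0,"ry":0,"rz":0,"dx":0,"dy":0,"dz":40,"gripper":-1},{"rx":0,"ry":0,"rz":0,"dx":0,"dy":0,"dz":20,"gripper":-1},{"rx":0,"ry":0,"rz":0,"dx":0,"dy":0,"dz":0,"gripper":-1},{"rx":0,"ry":0,"rz":0,"dx":0,"dy":0,"dz":0,"gripper":-1}]}}

```text
clock: 2.33
tcp_pos: [0.4806, -0.2084, 0.1142]
orientation: [3.099, 0.514, 0.002]
contact_force: [0.2, -0.5, -0.1]
grip_width: -0.0001
gripper_force: 0.0
```

```bash
cat > look.py <<'E'
import sys
from h import *
t=r.grab_frame("top");s=r.grab_frame("side")
cv2.imwrite(sys.argv[1],np.hstack([cv2.resize(t[140:240,280:400],(400,333)),cv2.resize(s[60:200,230:398],(400,333))]))
o=r.get_obs();print(o["clock"],o["tcp_pos"],o["orientation"],o["contact_force"],o["grip_width"])
E
python3 look.py pics/b.png
```

```text
2.425 [ 0.48075737 -0.20851854  0.11450398] [3.09816448e+00 5.13726017e-01 2.99091088e-03] [ 0.03662036 -0.19048619 -0.39079985] 7.242134759357343e-05
```

View pics/b.png

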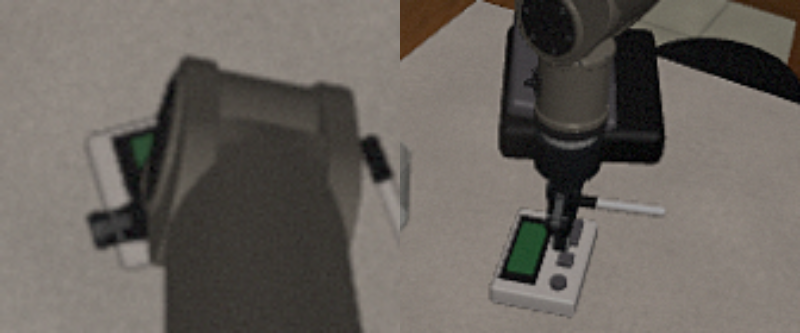

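The fingers are shut above the timer, with the tip at about side px (299,164). Before pressing, I'll compare that with where the calibration puts the tip.

```bash
python3 - <<'E'
from h import *
for z in(.082,.092,.102):print(z,proj("side",(.4807,-.2084,z)),proj("top",(.4807,-.2084,z)))
s=r.grab_frame("side");g=cv2.cvtColor(s,cv2.COLOR_BGR2GRAY)
print(g[156:172,290:310])
for y in(.055,.012,-.042):
    a=np.radians(17.5)
print("keys",[proj("side",(*p,.04)) for p in((.4795,-.2084),(.4923,-.2494),(.5086,-.3007))],[proj("side",(*p,.03)) for p in((.4795,-.2084),(.4923,-.2494),(.5086,-.3007))])
E
```

```text
0.082 [296.69393265 165.68820059] [326.18084419 205.76559366]
0.092 [296.88142245 163.13997666] [326.77083156 205.34939452]
0.102 [297.07064592 160.56250934] [327.3710264 204.9259951]
[[ 63  23   1  15  26  24  25  12  15  16   1   0  53  70  62  61  98 151
  146 146]
 [ 68  36  12  13  14  16  15   6  12  10   5  26  68  67  66  49 109 147
  148 145]
 [ 68  32  14  18  23  18  10  15   9   6  12  46  68  66  67  50 140 148
  146 145]
 [ 56  24   2  73  53  27  10  15  12   1  32  52  66  65  56  67 148 148
  144 147]
 [ 39  17  38 119  75  24  21  20  10  16  84  64  63  65  45  99 149 144
  146 147]
 [ 32   2  34 105  69  26   8  12  17  24  91  53  64  70  62 140 147 150
  147 147]
 [ 27   0  98 111  53  19   5  18   1  23  86  46  42  45  47 146 149 144
  148 142]
 [ 14  28 149 120  53   9  20  12  16  44  81  71 112  82  98 143 147 145
  149 143]
 [ 13  23 149 128  47   1   0   3   4  44  76 136 152 143 139 146 147 145
  147 137]
 [  2  92 150 152 130  81  75  65  26  51  90 154 157 150 148 147 144 145
  143 133]
 [ 23 141 151 153 147 150 128  83  56  63  77  97  98 145 148 144 144 146
  143 111]
 [ 22 144 151 144 147 159 104  63  64  63  59  61  58 112 146 146 147 149
  141  92]
 [ 89 145 145 148 150 159  87  55  63  65  65  60  41 138 147 146 148 145
  142  78]
 [140 150 148 147 151 133  84  71  71  62  57  65  53 146 150 147 146 143
  125  84]
 [143 152 145 144 151  98  52  50  52  58  66  77  46 141 150 147 147 140
  100  91]
 [148 149 144 147 150 120  69  38  35  45  42  47  97 144 145 149 142 141
   89 105]]
keys [array([296.27993219, 176.23331143]), array([299.2315447 , 166.57502274]), array([302.65457241, 155.0528117 ])] [array([296.0991217 , 178.63603399]), array([299.04012531, 168.97695833]), array([302.45226384, 157.44921115])]
```

>>> {"fn": "step_arm", "kwargs": {"moves": [{"rx":0,"ry":0,"rz":0,"dx":0,"dy":0,"dz":20,"gripper":-1},{"rx":0,"ry":0,"rz":0,"dx":0,"dy":0,"dz":16,"gripper":-1},{"rx":0,"ry":0,"rz":0,"dx":0,"dy":0,"dz":0,"gripper":-1},{"rx":0,"ry":0,"rz":0,"dx":0,"dy":0,"dz":0,"gripper":-1}]}}

```text
clock: 2.98
tcp_pos: [0.4803, -0.2083, 0.0777]
orientation: [3.099, 0.514, 0.001]
contact_force: [0.3, -0.4, 1.0]
grip_width: 0.0002
gripper_force: 0.0
```

```bash
python3 look.py pics/c.png
```

```text
3.075 [ 0.48040119 -0.20834881  0.07787746] [3.09876637e+00 5.13916973e-01 1.42304466e-03] [-0.02219395 -0.38243773 -0.04175217] 0.00019353225519093566
```

View pics/c.png

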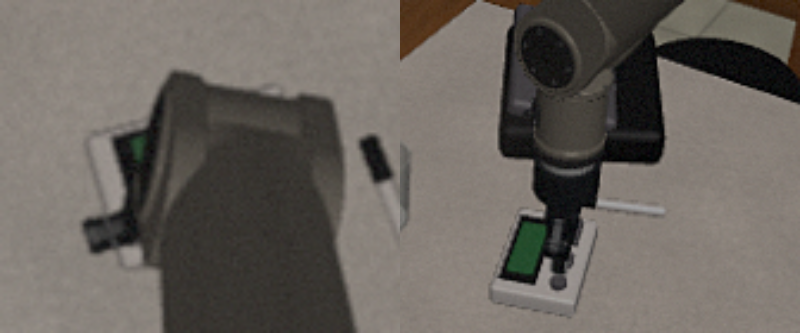

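The tip is centred above the clear key, about 15 mm up. I'll go down gently.

>>> {"fn": "step_arm", "kwargs": {"moves": [{"rx":0,"ry":0,"rz":0,"dx":-1,"dy":0,"dz":8,"gripper":-1},{"rx":0,"ry":0,"rz":0,"dx":0,"dy":0,"dz":5,"gripper":-1},{"rx":0,"ry":0,"rz":0,"dx":0,"dy":0,"dz":3,"gripper":-1},{"rx":0,"ry":0,"rz":0,"dx":0,"dy":0,"dz":2,"gripper":-1},{"rx":0,"ry":0,"rz":0,"dx":0,"dy":0,"dz":0,"gripper":-1},{"rx":0,"ry":0,"rz":0,"dx":0,"dy":0,"dz":0,"gripper":-1}]}}

```text
clock: 3.82
tcp_pos: [0.4787, -0.2085, 0.0593]
orientation: [-3.099, -0.514, 0.001]
contact_force: [-2.6, 0.2, 3.1]
grip_width: -0.0002
gripper_force: 1.2
```

```bash
cat > f.py <<'E'
from h import *
L=[]
for i in range(6): r.grab_frame("side"); o=r.get_obs(); L.append(np.r_[o["contact_force"],o["tcp_pos"]*1e3])
print(o["clock"],np.mean(L,0).round(2))
E
python3 f.py
```

```text
4.125 [-1.7100e+00  1.4000e-01  2.2700e+00  4.7891e+02 -2.0851e+02  5.9390e+01]
```

>>> {"fn": "step_arm", "kwargs": {"moves": [{"rx":0,"ry":0,"rz":0,"dx":0,"dy":0,"dz":1.5,"gripper":-1},{"rx":0,"ry":0,"rz":0,"dx":0,"dy":0,"dz":1,"gripper":-1},{"rx":0,"ry":0,"rz":0,"dx":0,"dy":0,"dz":0,"gripper":-1},{"rx":0,"ry":0,"rz":0,"dx":0,"dy":0,"dz":0,"gripper":-1}]}}

```text
clock: 4.62
tcp_pos: [0.4791, -0.2086, 0.0569]
orientation: [3.099, 0.514, 0.0]
contact_force: [-1.6, 0.5, 4.0]
grip_width: 0.0003
gripper_force: 1.7
```

```bash
python3 f.py
```

```text
4.925 [-1.4400e+00  2.0000e-01  3.2600e+00  4.7909e+02 -2.0856e+02  5.6860e+01]
```

>>> {"fn": "step_arm", "kwargs": {"moves": [{"rx":0,"ry":0,"rz":0,"dx":0,"dy":0,"dz":0.5,"gripper":-1},{"rx":0,"ry":0,"rz":0,"dx":0,"dy":0,"dz":0,"gripper":-1},{"rx":0,"ry":0,"rz":0,"dx":0,"dy":0,"dz":-5,"gripper":-1},{"rx":0,"ry":0,"rz":0,"dx":0,"dy":0,"dz":-25,"gripper":-1},{"rx":0,"ry":0,"rz":0,"dx":0,"dy":0,"dz":0,"gripper":-1},{"rx":0,"ry":0,"rz":0,"dx":-1,"dy":25,"dz":0,"gripper":-1},{"rx":0,"ry":0,"rz":0,"dx":-1,"dy":36,"dz":0,"gripper":-1},{"rx":0,"ry":0,"rz":0,"dx":0,"dy":36,"dz":0,"gripper":-1},{"rx":0,"ry":0,"rz":0,"dx":0,"dy":0,"dz":10,"gripper":-1},{"rx":0,"ry":0,"rz":0,"dx":0,"dy":0,"dz":0,"gripper":-1},{"rx":0,"ry":0,"rz":0,"dx":0,"dy":0,"dz":0,"gripper":-1},{"rx":0,"ry":0,"rz":0,"dx":0,"dy":0,"dz":0,"gripper":-1}]}}

```text
clock: 6.42
tcp_pos: [0.5086, -0.3001, 0.0765]
orientation: [-3.099, -0.516, -0.0]
contact_force: [0.2, -0.3, -1.2]
grip_width: 0.0002
gripper_force: 0.0
```

```bash
python3 f.py; python3 look.py pics/d.png
```

```text
6.725 [-1.3000e-01  3.6000e-01 -1.8000e-01  5.0857e+02 -3.0067e+02  7.6560e+01]
6.825 [ 0.508461   -0.3009646   0.07640101] [3.09913478e+00 5.14130868e-01 1.93370310e-04] [-0.12885112  0.75326878  0.01184177] -0.0002325246328385288
```

View pics/d.png

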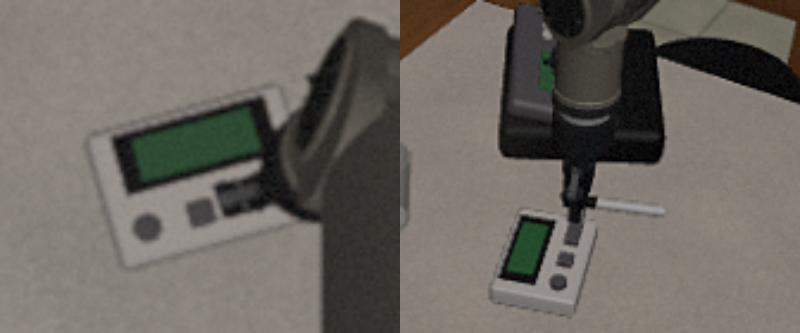

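The timer has not moved, the clear key is back up, and the tip is over the bar key. I'll press the start key now.

>>> {"fn": "step_arm", "kwargs": {"moves": [{"rx":0,"ry":0,"rz":0,"dx":0,"dy":0,"dz":8,"gripper":-1},{"rx":0,"ry":0,"rz":0,"dx":0,"dy":0,"dz":5,"gripper":-1},{"rx":0,"ry":0,"rz":0,"dx":0,"dy":0,"dz":3,"gripper":-1},{"rx":0,"ry":0,"rz":0,"dx":0,"dy":0,"dz":2,"gripper":-1},{"rx":0,"ry":0,"rz":0,"dx":0,"dy":0,"dz":1.5,"gripper":-1},{"rx":0,"ry":0,"rz":0,"dx":0,"dy":0,"dz":0.5,"gripper":-1},{"rx":0,"ry":0,"rz":0,"dx":0,"dy":0,"dz":0,"gripper":-1},{"rx":0,"ry":0,"rz":0,"dx":0,"dy":0,"dz":0,"gripper":-1}]}}

```text
clock: 7.82
tcp_pos: [0.5081, -0.3009, 0.0563]
orientation: [-3.099, -0.514, 0.001]
contact_force: [-2.8, 1.6, 4.8]
grip_width: 0.0003
gripper_force: 1.9
```

```bash
python3 f.py
```

```text
8.125 [  -2.95    1.28    3.85  508.31 -300.93   56.32]
```

>>> {"fn": "step_arm", "kwargs": {"moves": [{"rx":0,"ry":0,"rz":0,"dx":0,"dy":0,"dz":-5,"gripper":-1},{"rx":0,"ry":0,"rz":0,"dx":0,"dy":0,"dz":-25,"gripper":-1},{"rx":0,"ry":0,"rz":0,"dx":0,"dy":0,"dz":-40,"gripper":-1},{"rx":0,"ry":0,"rz":0,"dx":0,"dy":0,"dz":-50,"gripper":-1},{"rx":0,"ry":0,"rz":0,"dx":0,"dy":0,"dz":-50,"gripper":-1},{"rx":0,"ry":0,"rz":0,"dx":11,"dy":-23,"dz":0,"gripper":-1},{"rx":0,"ry":0,"rz":0,"dx":21,"dy":-42,"dz":0,"gripper":-1},{"rx":0,"ry":0,"rz":0,"dx":21,"dy":-42,"dz":0,"gripper":-1},{"rx":0,"ry":0,"rz":0,"dx":21,"dy":-42,"dz":0,"gripper":-1},{"rx":0,"ry":0,"rz":0,"dx":21,"dy":-42,"dz":0,"gripper":-1},{"rx":0,"ry":0,"rz":0,"dx":21,"dy":-42,"dz":0,"gripper":-1},{"rx":0,"ry":0,"rz":0,"dx":21,"dy":-42,"dz":0,"gripper":-1},{"rx":0,"ry":0,"rz":0,"dx":21,"dy":-42,"dz":0,"gripper":-1},{"rx":0,"ry":0,"rz":0,"dx":21,"dy":-42,"dz":0,"gripper":-1},{"rx":0,"ry":0,"rz":0,"dx":21,"dy":-42,"dz":0,"gripper":-1},{"rx":0,"ry":0,"rz":0,"dx":21,"dy":-42,"dz":0,"gripper":-1},{"rx":0,"ry":0,"rz":0,"dx":5,"dy":-10,"dz":0,"gripper":-1},{"rx":0,"ry":0,"rz":0,"dx":0,"dy":0,"dz":0,"gripper":-1},{"rx":0,"ry":0,"rz":0,"dx":0,"dy":0,"dz":0,"gripper":-1}]}}

```text
clock: 10.5
tcp_pos: [0.5765, 0.1987, 0.2262]
orientation: [3.099, 0.51, 0.0]
contact_force: [0.0, -0.9, -1.0]
grip_width: -0.0001
gripper_force: 0.0
```

```bash
python3 f.py; python3 - <<'E'
from h import *
t=r.grab_frame("top");s=r.grab_frame("side")
cv2.imwrite("pics/e.png",np.hstack([cv2.resize(t[110:240,100:400],(400,173)),cv2.resize(s[143:283,130:330],(400,173))]))
g=cv2.cvtColor(cv2.resize(t[165:221,305:377],None,fx=4,fy=4,interpolation=cv2.INTER_CUBIC),cv2.COLOR_BGR2GRAY)
n,_,st,c=cv2.connectedComponentsWithStats(cv2.inRange(g,0,115))
print([((c[i]+.5)/4-.5+[305,165]).round(2) for i in range(1,n) if 240<st[i,4]<6400])
E
```

```text
10.8 [ 2.1000e-01  9.0000e-02 -1.3000e-01  5.7634e+02  1.9924e+02  2.2636e+02]
[array([359.98, 197.74]), array([339.88, 203.38]), array([323.77, 207.89])]
```

View pics/e.png

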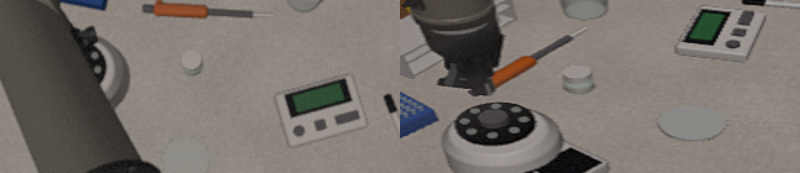

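The timer and bystanders are where they were, and the tip is above the mixer's hub. I'll go down to it now.

>>> {"fn": "step_arm", "kwargs": {"moves": [{"rx":0,"ry":0,"rz":0,"dx":0,"dy":-2.5,"dz":20,"gripper":-1},{"rx":0,"ry":0,"rz":0,"dx":0,"dy":0,"dz":22,"gripper":-1},{"rx":0,"ry":0,"rz":0,"dx":0,"dy":0,"dz":12,"gripper":-1},{"rx":0,"ry":0,"rz":0,"dx":0,"dy":0,"dz":0,"gripper":-1},{"rx":0,"ry":0,"rz":0,"dx":0,"dy":0,"dz":0,"gripper":-1}]}}

```text
clock: 11.52
tcp_pos: [0.5758, 0.2033, 0.1731]
orientation: [-3.099, -0.514, -0.002]
contact_force: [-0.3, 0.1, -0.0]
grip_width: 0.0001
gripper_force: 0.0
```

```bash
python3 f.py; python3 - <<'E'
from h import *
t=r.grab_frame("top");s=r.grab_frame("side")
cv2.imwrite("pics/g.png",np.hstack([cv2.resize(t[110:190,120:216],(400,333)),cv2.resize(s[190:290,125:245],(400,333))]))
E
```

```text
11.825 [ 2.0000e-02 -6.0000e-02 -0.0000e+00  5.7566e+02  2.0328e+02  1.7305e+02]
```

View pics/g.png

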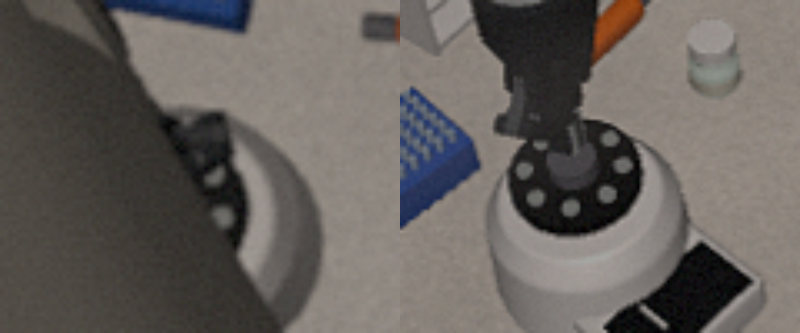

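The tip stands over the hub, about 13 mm above it.

>>> {"fn": "step_arm", "kwargs": {"moves": [{"rx":0,"ry":0,"rz":0,"dx":0,"dy":1.5,"dz":6,"gripper":-1},{"rx":0,"ry":0,"rz":0,"dx":0,"dy":0,"dz":4,"gripper":-1},{"rx":0,"ry":0,"rz":0,"dx":0,"dy":0,"dz":3,"gripper":-1},{"rx":0,"ry":0,"rz":0,"dx":0,"dy":0,"dz":2,"gripper":-1},{"rx":0,"ry":0,"rz":0,"dx":0,"dy":0,"dz":2,"gripper":-1},{"rx":0,"ry":0,"rz":0,"dx":0,"dy":0,"dz":1,"gripper":-1},{"rx":0,"ry":0,"rz":0,"dx":0,"dy":0,"dz":1,"gripper":-1},{"rx":0,"ry":0,"rz":0,"dx":0,"dy":0,"dz":0,"gripper":-1},{"rx":0,"ry":0,"rz":0,"dx":0,"dy":0,"dz":0,"gripper":-1}]}}

```text
clock: 13.05
tcp_pos: [0.5756, 0.2015, 0.1533]
orientation: [3.099, 0.514, -0.001]
contact_force: [-3.9, -2.3, 4.1]
grip_width: 0.0002
gripper_force: 2.1
```

```bash
python3 f.py
```

```text
13.35 [ -2.84  -2.2    4.36 575.66 201.58 153.31]
```

>>> {"fn": "step_arm", "kwargs": {"moves": [{"rx":0,"ry":0,"rz":0,"dx":0,"dy":0,"dz":0.7,"gripper":-1},{"rx":0,"ry":0,"rz":0,"dx":0,"dy":0,"dz":0,"gripper":-1},{"rx":0,"ry":0,"rz":0,"dx":0,"dy":0,"dz":0,"gripper":-1},{"rx":0,"ry":0,"rz":0,"dx":0,"dy":0,"dz":0,"gripper":-1}]}}

```text
clock: 13.85
tcp_pos: [0.5757, 0.2017, 0.1526]
orientation: [3.099, 0.514, 0.0]
contact_force: [-2.8, -2.8, 4.6]
grip_width: 0.0001
gripper_force: 2.3
```

```bash
python3 f.py; python3 f.py
```

```text
14.15 [ -2.89  -2.33   4.57 575.78 201.65 152.62]
14.45 [ -2.96  -2.     4.74 575.78 201.65 152.61]
```

The hold is steady at about 4.7 N. That puts the head 5.7 mm down by force and 7.4 mm by position, well past half of its travel.

```bash
python3 -c "
from bench import r
print(r.hand_in())"
```

```text
the job is handed in; nothing more can be done
None
```

I pressed the clear key and then the start key, letting each come back up, and handed the job in with the mixer hub still held about 6–7 mm of its 8 mm down at roughly 4.7 N; the timer had not moved when checked after the presses.

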